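# Set the tartlet press and hold its plate down on the pin

### The arm

A 6-joint arm with a two-finger parallel gripper is mounted at the origin on a cart in front of the work surface, level with it; the furniture and walls round the work are solid. World frame = base frame: x ahead of the robot, y to its left, z up, the work surface at z = 0. Lengths are in mm, angles in degrees, forces in N, time in s.
With the tool pointing down it reaches from about 350 to 850 mm from the base axis. Payload 8.1 kg.
Tool frame: the origin (TCP) lies where the fingers leave the gripper's body, on its centre line; the fingertips stand 73 mm ahead of it and the grasp point (between the pads) lies 54 mm ahead of it; z points along the fingers, y is the line along which they close (so a half turn about z gives the same grasp; the last joint's range is limited). The gripper opens to 85 mm and grips with 20 to 120 N. Pads are 22 mm wide; open, the fingers measure 114 mm over their backs; the gripper's body (76 mm by 85 mm) begins 54 mm behind the grasp point. The pads swing forward as they close: fully open they stand 13 mm farther back than shut.
Start: joints at [-71.471, 7.471, 85.268, -0, 87.261, -4.893], TCP at [238.525, -550.556, 303.892] pointing down, gripper open.
Joint ranges: [-169.43, 169.43], [-51.17, 129.36], [1.28, 143.12], [-76.62, 256.62], [0, 156.53], [-152.29, 152.29]. Speed limits (degrees/s): [136.94, 136.94, 159.86, 180, 180, 180].

### API

Orientations are given as [roll, pitch, yaw] about the fixed x, y, z axes, in that order (R = Rz(yaw) Ry(pitch) Rx(roll)).
In Python, from bench import sense, optics, r gives the robot as it stands.
- The arm moves only by the tool servo_tool, never from a script. Its argument "plan" is a list that holds one entry, the list of rows, each a list of 5 numbers: the shift along the world's x, y, z in m, then the turn about the world's z in degrees, then the finger opening in m, from 0 to 0.0854. A call has 1 to 10 rows; each row shifts and turns the commanded pose from where the row before left it; what a row does not reach is not made up. A row lasts 1/10 s, in which the tool goes at most 50 mm and 8.59 degrees, less where a joint would pass 70% of its speed; a pose out of reach is approached as far as the arm can. A call is refused whole if a number of a shift passes 0.05 or a number of a turn 8.59, either way. A call with a gripper value outside its range is refused whole. The fingers move at their own pace and stop on an object; "force" is the grip in N (left out, the last holds). Time passes only in rows, so rows that do not move let the fingers close. It gives the time, the measured TCP pose, the force, the opening and the grip force at its end, in the units of the state.
- sense(): the state, without advancing time (a new reading comes with each control period).
- optics.snapshot(name): name is "side" or "top" or "wrist"; returns a dict with "frame" (400x640x3 uint8, blue, green, red), "fx", "fy", "cx", "cy" (pixels), "cam_to_world" (4x4, takes a point from camera to world coordinates). Camera axes: x right, y down, z forward; pixel columns grow to the right and rows downward; lengths in mm; the calibration is good to about 2 mm. A picture is of the moment at which its call begins. There is no depth.
- r.hand_in(): hands the job in; it is judged then, once.
The state is a dict: "time": time; "joint_pos": joint angles; "qd": joint speeds; "joint_efforts": joint torques, N m; "tool_pos": TCP position; "tcp_rot": TCP orientation; "ft_force": force on the tool from outside, world axes, zero at the start; "wrist_torque": the same for the moment, N m; "finger_gap": finger opening in mm; "grip_force": force on a finger pad.
Only numpy, scipy, OpenCV 4.12 (cv2) and the standard library are available. Lean on these libraries where they do the work, as an engineer would, in place of code of your own. Each camera call takes 0.05 s, during which the arm holds its last target. There are 200 camera calls.

### The job

Get the tartlet press going: turn the thermostat dial until its pointer line stands at the raised steel tab, then pick up the round press plate by its bar handle, set it down between the fences on the near half of the channel, and slide it away from the robot along the channel until the socket under it drops over the hidden locating pin. Press the plate down until the sprung bed is on its stop, gently and without ramming or dropping it, and finish while still gripping the handle and holding the plate pressed down; leave the dial as set and the other things where they stand.

Things in the scene. Friction and masses are not known exactly. Their poses are not given: they have to be found in the camera images.
- tart_press: tartlet press, a low grey machine fixed to the worktop (place and yaw vary). Origin on the worktop under the channel's middle; x runs along the channel away from the robot, y left. The channel is 180 mm long, open at both ends and above, between two fences with inner faces 105 mm apart (y = +-52.5 mm); above z = 57 mm they flare outward, to z = 70 mm. To the right (y = -110 mm) is the dial's pod, top at z = 65 mm
- channel_mid (a point): middle of the channel's floor (the sprung bed), 45 mm above the worktop. A fixed steel locating pin, 12 mm thick with a hemispherical tip, stands through the bed's dark slot on the channel's centre line, tip 10 mm above the bed. Its place along the channel is not reported: anywhere from 8 mm nearer than this point to 20 mm farther (press x = -8 to +20 mm). The plate hides it
- channel_entry (a point): on the channel's centre line, 25 mm nearer than its middle, at the height of the pin's tip (55 mm above the worktop). With the plate's underside centred here it always bears on the pin's tip but is not caught. Kept at this height and slid towards press +x, it drops 10 mm onto the bed once its socket meets the pin, and not elsewhere
- press_plate: the press plate, loose: a round aluminium disc 100 mm across, 20 mm thick, about 0.4 kg, with an upright black bar handle across its top. Origin at the centre of the underside, z up, x along the handle bar. It starts flat on the worktop left of the press, at any yaw. Being round, it fits the channel at any yaw
- plate_handle (a point): centre of the handle's upper part, 45 mm above the plate's underside. The bar is 60 mm long (plate x), 18 mm wide (plate y: grip across this), and reaches from 20 to 55 mm above the underside
- plate_socket (a point): mouth of the blind socket in the centre of the plate's underside: 16 mm bore, flared to 22 mm at the mouth, 17 mm deep. It catches the pin's tip when about 4 mm or less off centre
- bed (a joint): how far the sprung bed is pressed down: 0 = up, 0.005 m = on its lower stop. It takes about 5 N on the seated plate (beyond the plate's own weight) to start it moving and about 13 N to bring it to the stop
- dial (a joint): angle of the thermostat dial, rad, 0 to 6.28; grows as the dial turns clockwise seen from above. Stays where it is left (light friction, no detents)
- dial_grip (a point): on the dial's upright axis at the height to grip it, 37 mm above the pod's top. The dial is a black bar 42 mm long, 14 mm wide, whose sides run from 14 to 44 mm above the pod's top, on a disc 44 mm across over a grey foot 68 mm across and 6 mm high; its white pointer line is on one end of the bar's top
- dial_pointer (a point): the point on the bar's centre line, 36 mm from the axis, that the dial's white pointer line points at; it turns with the dial
- set_mark (a point): the inner part of the one raised steel tab (12 mm long, 4 mm wide, 5 mm high) on the thin index ring round the dial, 36 mm from the dial's axis and at the pointer's height; fixed, its place round the dial varies. The dial stands right when dial_pointer lies at set_mark
- cutter_big: round plain metal pastry cutter, an open ring 67 mm across and 38 mm tall; bystander. Origin at the centre of its underside
- jam_jar: jam jar with a yellow screw lid, 71 mm across, 110 mm tall; bystander. Origin at the centre of its underside
- tumbler: clear plastic tumbler, 86 mm across, 174 mm tall, far to the left; bystander. Origin at the centre of its underside
Not all that is in view belongs to the job. Of the things that look like the press_plate, the smaller one is meant.

How it is judged (in metres and radians):
On the way, in this order (a step that is already met when the one before it is completed fails the run):
1. the dial's pointer stands at the steel tab (within about 9 degrees) (distance between dial_pointer and set_mark below 0.0055 m), for 0.3 s.
2. the gripped plate is between the fences, on the near half of the channel (centre 18 to 60 mm short of the middle) (y of press_plate in the frame of tart_press between -0.006 and 0.006 m and angle between press_plate's own z axis and vertical below 0.12 rad and x of press_plate in the frame of tart_press between -0.06 and -0.018 m and z of press_plate in the frame of tart_press below 0.0605 m and contact force between the fingers and press_plate above 1 N), for 0.1 s.
3. still gripped, it has been slid on until it dropped over the pin, onto the bed (y of press_plate in the frame of tart_press between -0.006 and 0.006 m and angle between press_plate's own z axis and vertical below 0.12 rad and x of press_plate in the frame of tart_press between -0.016 and 0.03 m and z of press_plate in the frame of tart_press below 0.0485 m and contact force between the fingers and press_plate above 1 N), for 0.1 s.
At the end, for the whole second after the job is handed in: The dial's pointer is within 5.5 mm (about 9 degrees) of the tab; the plate sits level on the pin in the channel (underside in contact with the bed); the gripper still grips it and holds the bed pressed at least 3.5 mm of its 5 mm; nothing moves (all of step 3 and distance between dial_pointer and set_mark below 0.0055 m and value of joint bed above 0.0035 m and linear speed of press_plate below 0.02 m/s); the arm keeps its last pose, push and grip.
It fails at once if the plate rammed or dropped onto the press (over 60 N) (contact force between press_plate and tart_press above 60 N).
It fails at once if a bystander shifted by more than 30 mm (distance of any of cutter_big, jam_jar, tumbler from where it was at the start of the episode above 0.03 m).
It also fails if it takes over 72 s, if anything falls off the work surface, if the arm or the gripper's body presses on something with over 40 N, if the wrist force passes 120 N, or if a joint passes its speed limit or range.

## Working session

There is one attempt and no reset: what is moved stays moved. The work goes in short steps, Python scripts to look and compute and a tool call to move; the robot and the scene stay as the last step left them, time stands still between calls to the robot, and variables do not carry over. Pictures are saved under pics/ and viewed, at most 10 in all, crops included, and the job is handed in when it is done.

Besides the shell and the picture viewer there is one more tool, called by a JSON object that holds its "name" and its "arguments". servo_tool: Moves the arm, as the interface text tells. Its arguments: {"type":"object","properties":{"plan":{"type":"array"},"force":{"type":"number"}},"required":["plan"]}

```bash
mkdir -p pics
cat > h.py <<'E'
import numpy as np, cv2
from bench import sense, optics, r
def snap(n,save=None):
    s=optics.snapshot(n); s['frame']=np.array(s['frame'])
    if save: cv2.imwrite('pics/'+save,s['frame']); np.savez('pics/'+save[:-4],**s)
    return s
def cast(s,u,v,z):
    T=np.array(s['cam_to_world']); d=T[:3,:3]@[(u-s['cx'])/s['fx'],(v-s['cy'])/s['fy'],1]
    o=T[:3,3]; return o+d*(z-o[2])/d[2]
def proj(s,p):
    T=np.array(s['cam_to_world']); c=T[:3,:3].T@(np.array(p)-T[:3,3]); return s['fx']*c[0]/c[2]+s['cx'],s['fy']*c[1]/c[2]+s['cy']
E
python3 - <<'E'
from h import *
for n in('top','side'):
    s=snap(n,n+'0.png'); print(n,np.round(s['cam_to_world'],3).tolist(),s['fx'])
print(sense())
E
```

```text
top [[-0.023, -0.996, 0.081, 472.425], [-1.0, 0.022, -0.009, 359.179], [0.007, -0.081, -0.997, 1297.997], [0.0, 0.0, 0.0, 1.0]] 422.38729036924445
side [[1.0, 0.004, -0.006, 596.438], [0.007, -0.617, 0.787, -679.226], [-0.0, -0.787, -0.617, 889.852], [0.0, 0.0, 0.0, 1.0]] 469.80840791142737
{'time': 0.1, 'joint_pos': array([-7.14720393e+01,  7.51290403e+00,  8.53235683e+01,  7.07434297e-04,
        8.72625073e+01, -4.89217421e+00]), 'qd': array([ 0.05264037, -0.05909145, -0.11371806, -0.00966483,  0.08507714,
        0.0394785 ]), 'joint_efforts': array([ 1.55126403e-03, -5.70954788e+01, -5.01940763e+01,  3.34246874e-05,
        8.15014530e-03, -5.71671990e-05]), 'tool_pos': array([ 238.39297053, -550.19220045,  302.92203421]), 'tcp_rot': array([-1.79901441e+02, -9.14505627e-03,  2.34200926e+01]), 'ft_force': array([-0.14922497,  0.5560524 ,  0.67509516]), 'wrist_torque': array([0.01180806, 0.00265635, 0.02136248]), 'grip_force': 0.0, 'finger_gap': 85.59551108981185}
```

View pics/top0.png

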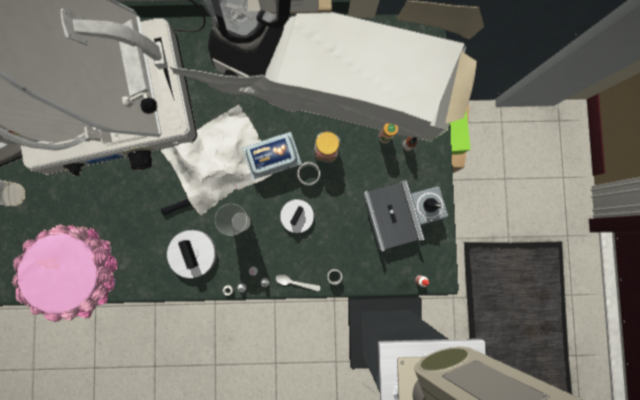

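View pics/side0.png

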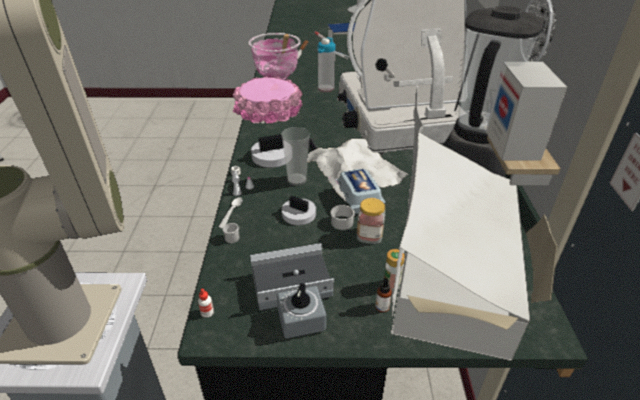

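The top view shows the press at about (393,215) and the dial at (431,205). Two discs look like the plate: a small one at (297,217) and a large one at (191,254). The smaller one, next to the press, is the one meant. The jar is at (327,147), the cutter at (308,174) and the tumbler at (232,220).

Run:
```python
from h import *
t=cv2.imread('pics/top0.png'); s=cv2.imread('pics/side0.png')
a=cv2.resize(t[170:270,360:460],(400,400),interpolation=2)
b=cv2.resize(t[170:270,260:360],(400,400),interpolation=2)
c=cv2.resize(s[240:340,240:340],(400,200),interpolation=2)
cv2.imwrite('pics/c1.png',np.hstack([a,b]))
T=dict(np.load('pics/top0.npz'))
print(cast(T,431,205,109),cast(T,297,217,20),cast(T,191,254,20))
hsv=cv2.cvtColor(t,cv2.COLOR_BGR2HSV)
for (x0,y0,x1,y1) in [(270,190,330,245),(160,220,225,290)]:
    w=hsv[y0:y1,x0:x1]; m=((w[...,1]<40)&(w[...,2]>130)).astype(np.uint8)
    cs,_=cv2.findContours(m,0,1); k=max(cs,key=cv2.contourArea); (cx,cy),rd=cv2.minEnclosingCircle(k); print('disc',cx+x0,cy+y0,rd,cast(T,cx+x0,cy+y0,20), rd/422*1278)
    d=(w[...,2]<50).astype(np.uint8)
    f=np.zeros_like(m); cv2.circle(f,(int(cx),int(cy)),int(rd-3),1,-1)
    cs,_=cv2.findContours(d*f,0,1); k=max(cs,key=cv2.contourArea); r=cv2.minAreaRect(k); bx=cv2.boxPoints(r)+[x0,y0]; print('bar',r,np.round([cast(T,*p,55)[:2] for p in bx],1).tolist())
```

```text
[553.75087542  13.54747434 109.        ] [532.41529338 395.57650222  20.        ] [428.47273316 715.57640757  20.        ]
disc 296.5835952758789 215.6608829498291 16.92444610595703 [536.49811223 396.75678524  20.        ] 51.254602188182666
bar ((26.5, 25.5), (4.0249223709106445, 17.441329956054688), 26.56505012512207) [[515.3, 413.1], [560.8, 389.3], [555.2, 378.8], [509.8, 402.6]]
disc 190.58823585510254 253.4117660522461 24.423768997192383 [430.25453195 716.81009451  20.        ] 73.96582174979115
bar ((27.91176414489746, 33.85293960571289), (26.974178314208984, 9.888289451599121), 70.34617614746094) [[463.0, 741.7], [472.1, 714.5], [397.8, 688.1], [388.8, 715.1]]
```

View pics/c1.png

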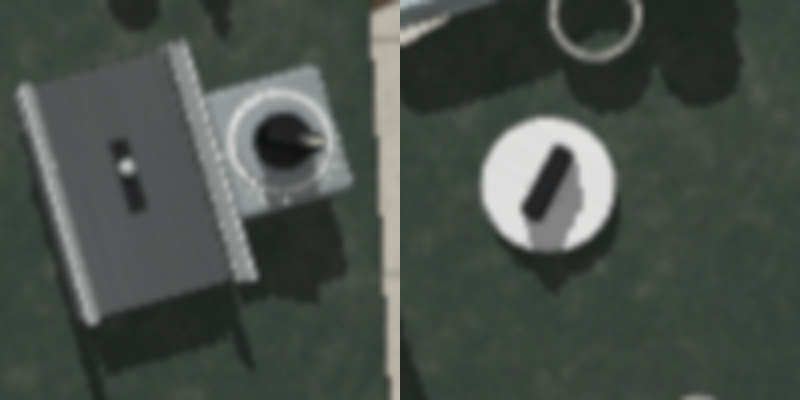

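The smaller disc measures 51 mm in radius, so it is the 100 mm plate; the other is 74 mm. The pin shows at crop (127,167), which is px (391.8,211.8). The pointer line points right, to crop (320,142). The tab isn't clear from here, so I'll go near and use the wrist camera.

{"name": "servo_tool", "arguments": {"plan": [[[0.02, 0.045, 0, 0, 0.085], [0.02, 0.045, 0, 0, 0.085], [0.02, 0.045, 0, 0, 0.085], [0.02, 0.045, 0, 0, 0.085], [0.02, 0.045, 0, 0, 0.085], [0.02, 0.045, 0, 0, 0.085], [0.02, 0.045, 0, 0, 0.085], [0.02, 0.045, 0, 0, 0.085], [0.02, 0.045, 0, 0, 0.085], [0.02, 0.045, 0, 0, 0.085]]]}}

```text
time: 1.1
tool_pos: [438.7, -98.5, 303.8]
tcp_rot: [180.0, -0.0, 23.4]
ft_force: [1.1, -0.8, 0.0]
finger_gap: 85.1
grip_force: 0.0
```

{"name": "servo_tool", "arguments": {"plan": [[[0.02, 0.04, 0, 0, 0.085], [0.02, 0.04, 0, 0, 0.085], [0, 0, 0, 0, 0.085], [0, 0, 0, 0, 0.085], [0, 0, 0, 0, 0.085]]]}}

```text
time: 1.6
tool_pos: [478.1, -21.2, 303.5]
tcp_rot: [-180.0, 0.1, 23.4]
ft_force: [0.0, -0.6, 0.1]
finger_gap: 84.9
grip_force: 0.0
```

Run:
```python
from h import *
s=snap('wrist','w1.png'); print(np.round(s['cam_to_world'],2).tolist(),s['fx'])
q=sense();print(q['time'],q['tool_pos'],q['tcp_rot'],q['joint_pos'],q['finger_gap'])
T=dict(np.load('pics/top0.npz'))
f=lambda x,y:(360+x/4,170+y/4)
print('fences z70',[np.round(cast(T,*f(*p),70)[:2],1).tolist() for p in [(20,88),(92,322),(187,42),(252,278)]])
print('pin',cast(T,*f(127,167),54))
```

```text
[[0.4, -0.87, -0.29, 551.75], [-0.92, -0.38, -0.12, 10.25], [-0.0, 0.31, -0.95, 374.01], [0.0, 0.0, 0.0, 1.0]] 281.96924163211037
1.65 [478.12592828 -21.54895895 303.64785512] [1.79998490e+02 3.49295376e-02 2.33447142e+01] [-8.70941872e+00 -1.16381829e+01  1.03938659e+02 -1.98328903e-02
  8.77283272e+01  5.79466577e+01] 85.1997346171548
fences z70 [[598.8, 193.9], [427.6, 147.3], [630.0, 70.2], [456.6, 30.0]]
pin [540.09974596 114.59578283  54.        ]
```

View pics/w1.png

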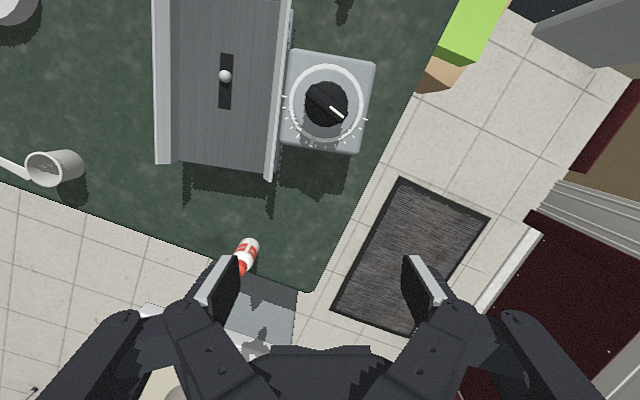

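The wrist view shows the dial at (326,103) with its pointer line towards (340,113). The channel's fences are at columns 160 and 280, and the pin is at (225,76). I'll enlarge the dial to find the tab.

Run:
```python
import cv2
i=cv2.imread('pics/w1.png')[45:165,275:395]; cv2.imwrite('pics/c2.png',cv2.resize(i,(600,600),interpolation=2))
```

```text
(no output)
```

View pics/c2.png

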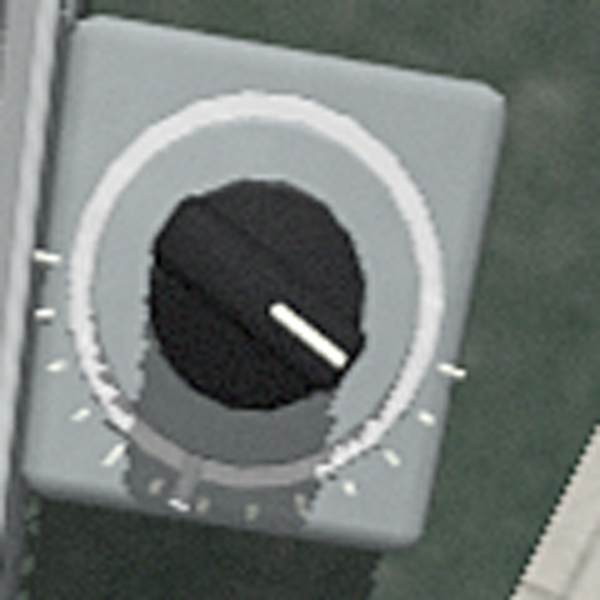

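The raised tab is in the shade at crop (187,480), about px (312.4,141). It is wider than the printed ticks. The pointer line runs from crop (272,308) to (344,360).

Run:
```python
from h import *
s=dict(np.load('pics/w1.npz')); f=lambda x,y:(275+x/5-.4,45+y/5-.4)
i=s['frame'][45:165,275:395]; g=cv2.resize(i,(600,600),interpolation=2)
# ring pts (outer/inner mid)
ring=[(255,105),(82,290),(430,305),(340,462),(390,160),(125,160),(120,425),(255,475)]
W=np.array([cast(s,*f(*p),66) for p in ring])[:,:2]
A=np.c_[2*W,np.ones(len(W))]; c=np.linalg.lstsq(A,(W**2).sum(1),rcond=None)[0]
ctr=c[:2]; print('ctr',ctr,'R',np.hypot(*(W-ctr).T))
p0,p1=[cast(s,*f(*p),109)[:2] for p in((272,308),(344,360))]
ang=lambda v:np.degrees(np.arctan2(v[1],v[0]))
print('ptr',p0,p1,ang(p1-p0),ang(p1-ctr),np.hypot(*(p1-ctr)))
for q in((192,460),(187,480),(180,505)):
  t=cast(s,*f(*q),70)[:2]; print('tab',t,ang(t-ctr),np.hypot(*(t-ctr)))
# press edges in wrist image: fence tops
T=np.array(s['cam_to_world'])
pin=cast(s,225,76,54); print('pin',pin)
L=[cast(s,*p,70)[:2] for p in((153,5),(155,163))]; R=[cast(s,*p,70)[:2] for p in((292,5),(272,181))]
for n,l in(('L',L),('R',R)): print(n,l,ang(l[0]-l[1]))
```

```text
ctr [557.74773839   6.82510143] R [36.44131585 35.80099881 36.1361989  37.66842586 37.66190034 37.29777208
 38.11640128 35.65227405]
ptr [556.72584632   3.98706545] [553.75276854 -11.50657578] -100.86245734328556 -102.29408575913206 18.761934155037537
tab [522.99509348   6.25258513] -179.05619267637275 34.757360418087394
tab [518.75400914   5.61226266] -178.21847901925113 39.012586413394786
tab [513.33692292   4.95069549] -177.5832047574929 44.45035351945578
pin [542.08462383 114.30350984  54.        ]
L [array([574.02075502, 188.1960337 ]), array([429.08662953, 153.01419486])] 13.64427855325356
R [array([624.83467366,  70.2911103 ]), array([460.60527969,  29.2549302 ])] 14.029292522995906
```

{"name": "servo_tool", "arguments": {"plan": [[[0.0114, 0.0041, 0, 7.87, 0.06], [0.0114, 0.0041, 0, 7.87, 0.06], [0.0114, 0.0041, 0, 7.87, 0.06], [0.0114, 0.0041, 0, 7.87, 0.06], [0.0114, 0.0041, 0, 7.87, 0.06], [0.0114, 0.0041, -0.04, 7.87, 0.06], [0.0114, 0.0041, -0.04, 7.87, 0.06], [0, 0, -0.01, 0, 0.06], [0, 0, 0, 0, 0.06], [0, 0, 0, 0, 0.06]]]}}

```text
time: 2.65
tool_pos: [558.6, 7.2, 215.6]
tcp_rot: [179.9, -0.0, 78.3]
ft_force: [0.3, 0.2, 0.5]
finger_gap: 60.0
grip_force: 0.0
```

Run:
```python
from h import *
s=snap('wrist','w2.png'); q=sense();print(q['time'],q['tool_pos'],q['tcp_rot'],q['joint_pos'][5])
print('proj dial top',proj(s,(557.5,7,109)),proj(s,(540,115,55)))
cv2.imwrite('pics/c3.png',cv2.resize(s['frame'],(800,500)))
```

```text
2.7 [559.10340386   7.32973374 216.38688155] [ 1.79816765e+02 -1.95472858e-02  7.83288869e+01] 7.1710421883147575
proj dial top (np.float64(318.3945228556991), np.float64(232.2712446380395)) (np.float64(266.5398290500497), np.float64(78.56120025535655))
```

View pics/c3.png

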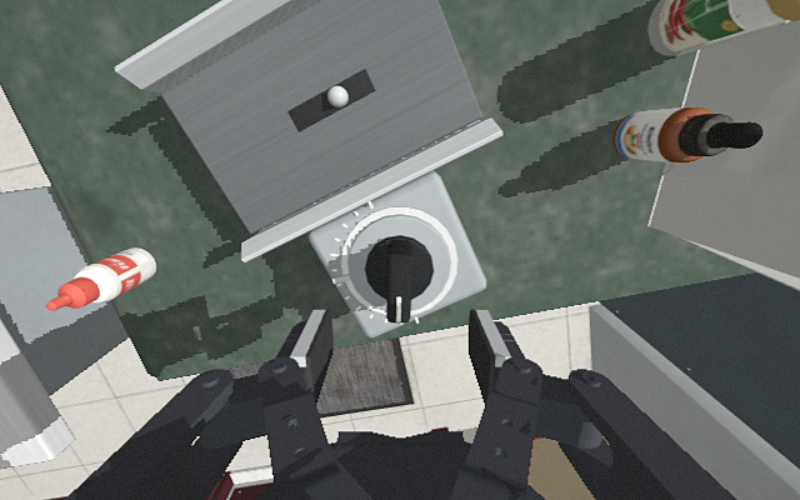

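The bar is lined up with the fingers in the picture at about (399,285). Going down to grip.

{"name": "servo_tool", "arguments": {"plan": [[[-0.001, 0, -0.02, 0, 0.05], [0, 0, -0.02, 0, 0.05], [0, 0, -0.018, 0, 0.05], [0, 0, 0, 0, 0.05], [0, 0, 0, 0, 0.02], [0, 0, 0, 0, 0.005], [0, 0, 0, 0, 0.005], [0, 0, 0, 0, 0.005], [0, 0, 0, 0, 0.005]]], "force": 25}}

```text
time: 3.6
tool_pos: [558.1, 8.1, 158.2]
tcp_rot: [179.9, -0.0, 78.5]
ft_force: [-3.8, 0.4, 7.9]
finger_gap: 13.3
grip_force: 25.2
```

{"name": "servo_tool", "arguments": {"plan": [[[0, 0, 0.001, -7.7, 0.005], [0, 0, 0, -7.7, 0.005], [0, 0, 0, -7.7, 0.005], [0, 0, 0, -7.7, 0.005], [0, 0, 0, -7.7, 0.005], [0, 0, 0, -7.7, 0.005], [0, 0, 0, -7.7, 0.005], [0, 0, 0, -7.7, 0.005], [0, 0, 0, -7.7, 0.005], [0, 0, 0, -7.7, 0.005]]]}}

```text
time: 4.6
tool_pos: [558.6, 7.3, 158.3]
tcp_rot: [179.9, -0.2, 1.2]
ft_force: [4.2, -5.4, -3.3]
finger_gap: 13.5
grip_force: 25.1
```

{"name": "servo_tool", "arguments": {"plan": [[[0, 0, 0, 0, 0.005], [0, 0, 0, 0, 0.005], [0, 0, 0, 0, 0.005], [0, 0, 0, 0, 0.005], [0, 0, 0, 0, 0.05], [0, 0, 0, 0, 0.05], [0, 0, 0, 0, 0.05], [0, 0, 0.03, 0, 0.05], [0, 0, 0.04, 0, 0.05], [-0.03, 0, 0.05, 0, 0.05]]]}}

```text
time: 5.6
tool_pos: [532.0, 8.2, 270.4]
tcp_rot: [-180.0, 0.1, 1.5]
ft_force: [0.7, -1.3, 1.4]
finger_gap: 49.7
grip_force: 0.0
```

{"name": "servo_tool", "arguments": {"plan": [[[-0.04, 0, 0.03, 0, 0.085], [0, 0, 0, 0, 0.085], [0, 0, 0, 0, 0.085]]]}}

```text
time: 5.9
tool_pos: [491.8, 8.2, 301.5]
tcp_rot: [180.0, -0.2, 1.5]
ft_force: [0.6, -0.1, -0.4]
finger_gap: 84.6
grip_force: 0.0
```

Run:
```python
from h import *
s=snap('wrist','w3.png'); q=sense();print(q['time'],q['tool_pos'],q['tcp_rot'],q['joint_pos'][5])
u,v=map(int,proj(s,(557.5,7,90))); print(u,v,'pinpred',proj(s,(541,114.5,55)))
x0,y0=max(u-60,0),max(v-60,0); print(x0,y0)
cv2.imwrite('pics/c4.png',cv2.resize(s['frame'][y0:y0+120,x0:x0+120],(600,600),interpolation=2))
```

```text
5.95 [491.66219344   8.24098081 299.78241035] [-1.79998608e+02 -5.16681134e-02  1.51470172e+00] 83.46427065998695
322 125 pinpred (np.float64(224.5750287763811), np.float64(136.7939036016066))
262 65
```

View pics/c4.png

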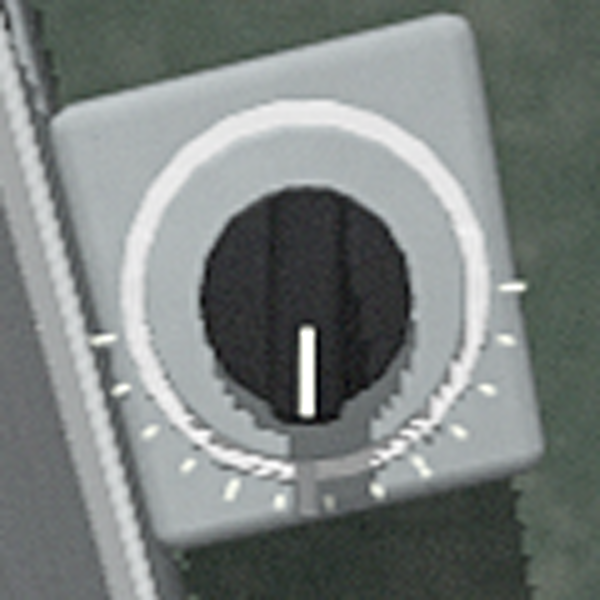

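The pointer line at crop (307,370) stands right on the tab at (308,485), so the dial is set. Next I'll measure the pin and channel and go to the plate.

{"name": "servo_tool", "arguments": {"plan": [[[0.004, 0.038, 0, 8.4, 0.085], [0.004, 0.038, 0, 8.4, 0.085], [0.004, 0.038, 0, 8.4, 0.085], [0.004, 0.038, 0, 8.4, 0.085], [0.004, 0.038, 0, 8.4, 0.085], [0.004, 0.038, 0, 8.4, 0.085], [0.004, 0.038, 0, 8.4, 0.085], [0.004, 0.038, 0, 8.4, 0.085], [0.004, 0.038, 0, 8.4, 0.085], [0.004, 0.038, 0, 8.4, 0.085]]]}}

```text
time: 6.95
tool_pos: [531.4, 389.8, 296.1]
tcp_rot: [-179.8, 0.2, 85.9]
ft_force: [0.2, -0.3, 1.3]
finger_gap: 84.8
grip_force: 0.0
```

{"name": "servo_tool", "arguments": {"plan": [[[0, 0, -0.02, 8.4, 0.085], [0, 0, -0.02, 8.4, 0.085], [0, 0, -0.02, 8.4, 0.085], [0, 0, 0, 8.4, 0.085], [0, 0, 0, 8.4, 0.085], [0, 0, 0, 8.4, 0.085], [0, 0, 0, 8.4, 0.085], [0, 0, 0, 8.4, 0.085], [0, 0, 0, 0, 0.085], [0, 0, 0, 0, 0.085]]]}}

```text
time: 7.95
tool_pos: [531.3, 388.0, 237.4]
tcp_rot: [-179.8, -0.1, 152.5]
ft_force: [0.0, -0.0, -0.5]
finger_gap: 85.1
grip_force: 0.0
```

Run:
```python
from h import *
s=snap('wrist','w4.png'); q=sense();print(q['time'],q['tool_pos'],q['tcp_rot'],q['joint_pos'][5])
print('pred handle',proj(s,(535.5,396,55)))
w3=cv2.imread('pics/w3.png'); a=w3[60:310,90:410]
cv2.imwrite('pics/c5.png',np.vstack([cv2.resize(s['frame'],(480,300)),cv2.resize(w3,(480,300))]))
# pin blob in w1,w3
for n,(u,v) in(('w1',(225,76)),('w3',(225,137)),('w2',(270,78))):
    z=dict(np.load(f'pics/{n}.npz')); g=cv2.cvtColor(z['frame'],6)[v-14:v+14,u-14:u+14]
    m=(g>150).astype(np.uint8); k,_,st,c=cv2.connectedComponentsWithStats(m); 
    for j in range(1,k):
        if st[j,4]>15: print(n,c[j]+[u-14,v-14],st[j,4],cast(z,*(c[j]+[u-14,v-14]),52))
w=cv2.cvtColor(s['frame'],cv2.COLOR_BGR2GRAY); hs=cv2.cvtColor(s['frame'],cv2.COLOR_BGR2HSV)
m=((hs[...,1]<40)&(hs[...,2]>130)).astype(np.uint8); k,lab,st,c=cv2.connectedComponentsWithStats(m)
for j in range(1,k):
    if st[j,4]>1500: print(j,st[j],c[j])
```

```text
8.0 [531.38401005 388.04827747 237.90601271] [-1.79873285e+02 -7.57538250e-02  1.52472397e+02] -30.796303057454498
pred handle (np.float64(330.45146652263077), np.float64(199.01414477711936))
w1 [223.86842105  74.05263158] 76 [543.35157997 116.60182267  52.        ]
w3 [223.43835616 134.57534247] 73 [543.09138343 116.55850674  52.        ]
w2 [270.74157303  75.85393258] 178 [543.18166866 116.56924739  52.        ]
15 [ 103   46   70   53 1773] [133.76649746  72.73491258]
23 [ 452   68   57   61 2684] [479.91132638  98.01751118]
27 [  429    87   211   275 24343] [563.74731956 239.14800969]
28 [ 285  142   95   92 5595] [332.17104558 186.29097408]
51 [   0  294   79   76 2349] [ 33.9740315  333.74116645]
```

View pics/c5.png

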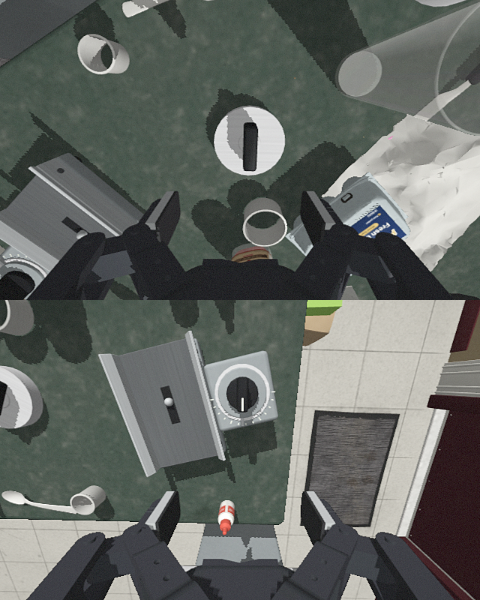

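The wrist view shows the plate at full-frame px (332,186), with its bar nearly vertical. The cutter is near the fingers in the picture but well to the side in world coordinates. Next is the precise handle pose and the channel line from the w3 fences.

Run:
```python
from h import *
s=dict(np.load('pics/w4.npz')); g=cv2.cvtColor(s['frame'],6)
hs=cv2.cvtColor(s['frame'],40); m=((hs[...,1]<40)&(hs[...,2]>90)).astype(np.uint8)
f=np.zeros_like(g); f[142:234,285:380]=1
d=((g<60)&(f>0)).astype(np.uint8); k,lab,st,c=cv2.connectedComponentsWithStats(d[142:234,305:362].copy())
j=1+np.argmax(st[1:,4]); print(st[j],c[j]+[305,142])
ys,xs=np.where(lab==j)
r=cv2.minAreaRect(np.c_[xs+305,ys+142].astype(np.float32)); print(r)
b=np.array([cast(s,*p,55)[:2] for p in cv2.boxPoints(r)]); print(b.round(1).tolist(),b.mean(0)); e=b[1]-b[0],b[2]-b[1]; print([(np.hypot(*v),np.degrees(np.arctan2(v[1],v[0]))) for v in e])
print('disc ctr',cast(s,332.5,188,20))
# dark slot in w3 (direction of the channel line) at z45
for n,(u,v) in(('w3',(224,141)),('w1',(225,81)),('w2',(265,82))):
    z=dict(np.load(f'pics/{n}.npz')); g=cv2.cvtColor(z['frame'],6)[v-45:v+45,u-45:u+45]
    mm=(g<55).astype(np.uint8); k,lab,st,c=cv2.connectedComponentsWithStats(mm)
    best=[q for q in range(1,k) if st[q,4]>80]
    for q in best:
        y,x=np.where(lab==q); R=cv2.minAreaRect(np.c_[x+u-45,y+v-45].astype(np.float32)); B=np.array([cast(z,*p,45)[:2] for p in cv2.boxPoints(R)])
        E=[B[1]-B[0],B[2]-B[1]]; print(n,st[q,4],B.mean(0).round(1),[(round(np.hypot(*t),1),round(np.degrees(np.arctan2(t[1],t[0])),1)) for t in E])
```

```text
[  19   21   20   65 1038] [332.72543353 193.15028902]
((333.3201904296875, 195.07484436035156), (18.506500244140625, 64.28913879394531), 1.847610354423523)
[[557.5, 376.7], [502.6, 407.3], [510.8, 421.9], [566.4, 392.4]] [534.31464248 399.58362506]
[(np.float64(62.904595123807546), np.float64(150.8753722840061)), (np.float64(16.72644712248235), np.float64(60.55101408310374))]
disc ctr [536.00411048 399.47819416  20.        ]
w3 167 [554.  119.8] [(np.float64(11.9), np.float64(-71.4)), (np.float64(19.0), np.float64(-164.8))]
w3 260 [523.3 112.1] [(np.float64(12.4), np.float64(-71.7)), (np.float64(28.7), np.float64(-165.7))]
w1 210 [554.5 119.8] [(np.float64(18.7), np.float64(10.8)), (np.float64(12.9), np.float64(-71.9))]
w1 319 [523.8 112.2] [(np.float64(30.2), np.float64(13.6)), (np.float64(12.8), np.float64(-69.6))]
w2 112 [533.9 113.5] [(np.float64(10.3), np.float64(26.9)), (np.float64(13.9), np.float64(-58.5))]
```

{"name": "servo_tool", "arguments": {"plan": [[[0.002, 0.006, -0.03, -0.8, 0.085], [0.002, 0.0055, -0.03, -0.8, 0.085], [0, 0, -0.03, 0, 0.085], [0, 0, -0.03, 0, 0.07], [0, 0, -0.017, 0, 0.06], [0, 0, 0, 0, 0.06], [0, 0, 0, 0, 0.02], [0, 0, 0, 0, 0.005], [0, 0, 0, 0, 0.005], [0, 0, 0, 0, 0.005]]], "force": 60}}

```text
time: 9.0
tool_pos: [536.9, 400.4, 105.4]
tcp_rot: [179.8, 0.1, 151.1]
ft_force: [0.8, -0.5, 6.1]
finger_gap: 16.5
grip_force: 61.5
```

{"name": "servo_tool", "arguments": {"plan": [[[0, 0, 0, 0, 0.005], [0, 0, 0, 0, 0.005]]]}}

```text
time: 9.2
tool_pos: [536.9, 400.4, 105.3]
tcp_rot: [179.8, 0.1, 151.1]
ft_force: [0.5, -0.8, 6.6]
finger_gap: 16.6
grip_force: 61.5
```

{"name": "servo_tool", "arguments": {"plan": [[[0, 0, 0.01, 0, 0.005], [0, 0, 0.02, 0, 0.005], [0, 0, 0.03, 0, 0.005], [0, 0, 0.03, 0, 0.005], [0, 0, 0.02, 0, 0.005], [-0.004, -0.025, 0, 0, 0.005], [-0.004, -0.03, 0, 0, 0.005], [-0.004, -0.03, 0, 0, 0.005], [-0.004, -0.03, 0, 0, 0.005], [-0.003, -0.03, 0, 0, 0.005]]]}}

```text
time: 10.2
tool_pos: [515.8, 253.4, 212.9]
tcp_rot: [-180.0, -0.0, 151.1]
ft_force: [0.3, -0.1, -3.6]
finger_gap: 17.2
grip_force: 60.2
```

{"name": "servo_tool", "arguments": {"plan": [[[-0.003, -0.03, 0, 0, 0.005], [-0.003, -0.03, 0, 0, 0.005], [-0.002, -0.03, 0, 0, 0.005], [-0.0015, -0.03, 0, 0, 0.005], [-0.001, -0.02, 0, 0, 0.005], [0, -0.007, 0, 0, 0.005], [0, 0, 0, 0, 0.005], [0, 0, 0, 0, 0.005], [0, 0, 0, 0, 0.005]]]}}

```text
time: 11.1
tool_pos: [506.1, 108.6, 212.8]
tcp_rot: [180.0, -0.0, 151.2]
ft_force: [1.1, -0.1, -3.9]
finger_gap: 16.9
grip_force: 60.3
```

Run:
```python
from h import *
s=snap('wrist','w5.png'); q=sense();print(q['time'],q['tool_pos'],q['tcp_rot'],q['joint_pos'][5],q['ft_force'])
t=snap('top','t5.png'); f=t['frame']
cv2.imwrite('pics/c6.png',np.vstack([cv2.resize(s['frame'],(480,300)),cv2.resize(f[170:270,320:480],(480,300),interpolation=2)]))
```

```text
11.15 [506.04245601 108.5672521  212.75926505] [ 1.79993542e+02 -1.25232350e-02  1.51177310e+02] -54.755781853379794 [ 0.01172643  0.10308086 -3.95979917]
```

View pics/c6.png

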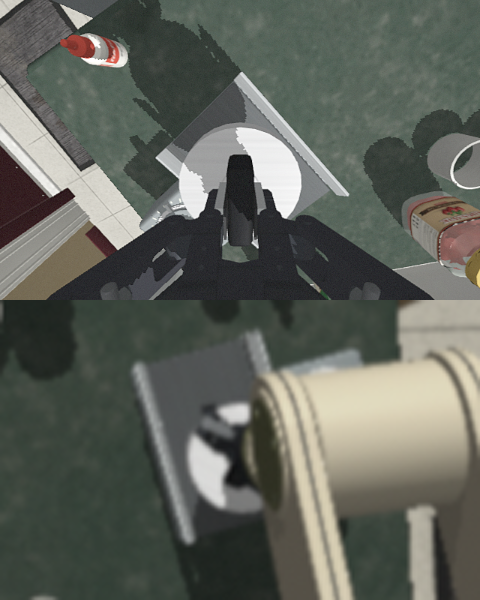

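The plate is held level over the near half of the channel; its disc is at about px (320,240) in the full wrist frame. Next I'll fit the rim to find the plate's centre relative to the TCP.

Run:
```python
from h import *
from scipy.optimize import least_squares
s=dict(np.load('pics/w5.npz')); g=cv2.cvtColor(s['frame'],6).astype(float); tp=sense()['tool_pos']
P=[]
for a in np.radians(np.r_[np.arange(180,361,4)]):   # outward rays from a point in the disc, upper half
    rr=np.arange(60,105,.5); x=320+rr*np.cos(a); y=242+rr*np.sin(a)
    v=cv2.remap(g.astype(np.float32),x.astype(np.float32)[None],y.astype(np.float32)[None],1)[0]
    d=v[6:]-v[:-6]; i=np.argmin(d)
    if d[i]<-50: P.append((x[i+3],y[i+3]))
W=np.array([cast(s,*p,127.5)[:2] for p in P])
h=least_squares(lambda c:np.hypot(*(W-c[:2]).T)-50,[*tp[:2]],loss='soft_l1')
print(len(P),h.x,h.x-tp[:2],np.abs(h.fun).round(1))
c=h.x; M=np.array([530.7,113.8]); u=np.array([np.cos(np.radians(14)),np.sin(np.radians(14))]); n=np.array([-u[1],u[0]])
print('press xy',(c-M)@u,(c-M)@n, 'shift to x=-25',M-25*u-c)
```

```text
43 [505.71650381 108.38096947] [-0.32068969 -0.12536697] [ 0.2  1.5  6.2 12.2  0.9  1.1  1.2  1.2  1.   0.2  0.3  0.   0.2  1.
  0.6  0.7  1.4  1.2  1.3  1.8  1.8  2.7  2.7  2.2  2.7  2.5  2.4  2.3
 12.9 11.6 10.9 10.4  9.9 10.3 10.7 11.1 12.2  1.   1.1  0.9  0.6  0.6
  0.8]
press xy -25.55236171563552 0.7859925962838954 shift to x=-25 [ 0.72610303 -0.62901686]
```

{"name": "servo_tool", "arguments": {"plan": [[[0.0006, -0.0006, -0.01, 0, 0.005], [0, 0, -0.015, 0, 0.005], [0, 0, -0.01, 0, 0.005], [0, 0, -0.006, 0, 0.005], [0, 0, -0.003, 0, 0.005], [0, 0, -0.002, 0, 0.005], [0, 0, -0.001, 0, 0.005], [0, 0, 0, 0, 0.005], [0, 0, 0, 0, 0.005]]]}}

```text
time: 12.1
tool_pos: [507.0, 107.1, 166.3]
tcp_rot: [180.0, 0.0, 151.1]
ft_force: [-0.8, -0.5, -3.7]
finger_gap: 16.8
grip_force: 60.3
```

{"name": "servo_tool", "arguments": {"plan": [[[0, 0, -0.001, 0, 0.005], [0, 0, -0.001, 0, 0.005], [0, 0, -0.001, 0, 0.005], [0, 0, 0, 0, 0.005], [0, 0, 0, 0, 0.005]]]}}

```text
time: 12.6
tool_pos: [506.7, 107.0, 162.7]
tcp_rot: [-180.0, -0.0, 151.1]
ft_force: [0.1, -0.6, -4.4]
finger_gap: 16.4
grip_force: 60.3
```

{"name": "servo_tool", "arguments": {"plan": [[[0, 0, -0.001, 0, 0.005], [0, 0, 0, 0, 0.005], [0, 0, -0.001, 0, 0.005], [0, 0, 0, 0, 0.005], [0, 0, 0, 0, 0.005]]]}}

```text
time: 13.1
tool_pos: [506.7, 107.1, 160.7]
tcp_rot: [-180.0, -0.0, 151.1]
ft_force: [0.4, -0.0, -4.0]
finger_gap: 16.9
grip_force: 60.3
```

{"name": "servo_tool", "arguments": {"plan": [[[0, 0, -0.001, 0, 0.005], [0, 0, 0, 0, 0.005], [0, 0, 0, 0, 0.005]]]}}

```text
time: 13.4
tool_pos: [506.8, 107.0, 160.0]
tcp_rot: [180.0, 0.0, 151.1]
ft_force: [-1.4, -0.4, 0.0]
finger_gap: 16.8
grip_force: 60.7
```

{"name": "servo_tool", "arguments": {"plan": [[[0.0039, 0.001, 0, 0, 0.005], [0.0039, 0.001, 0, 0, 0.005], [0.0039, 0.001, 0, 0, 0.005], [0.0039, 0.001, 0, 0, 0.005], [0.0039, 0.001, 0, 0, 0.005], [0, 0, 0, 0, 0.005], [0, 0, 0, 0, 0.005]]]}}

```text
time: 14.1
tool_pos: [527.0, 112.1, 160.0]
tcp_rot: [179.9, 0.1, 151.1]
ft_force: [2.0, 0.6, -1.4]
finger_gap: 16.9
grip_force: 60.7
```

{"name": "servo_tool", "arguments": {"plan": [[[0.0019, 0.0005, 0, 0, 0.005], [0.0019, 0.0005, 0, 0, 0.005], [0.0019, 0.0005, 0, 0, 0.005], [0, 0, 0, 0, 0.005]]]}}

```text
time: 14.5
tool_pos: [532.1, 113.7, 159.4]
tcp_rot: [180.0, 0.0, 151.1]
ft_force: [0.9, -0.5, -2.9]
finger_gap: 16.5
grip_force: 60.4
```

Plate x is about +1.5. Continuing in small steps with a light downward push.

{"name": "servo_tool", "arguments": {"plan": [[[0.001, 0.0003, -0.0005, 0, 0.005], [0.0015, 0.0003, -0.0005, 0, 0.005], [0.0015, 0.0004, 0, 0, 0.005], [0, 0, 0, 0, 0.005]]]}}

```text
time: 14.9
tool_pos: [535.9, 114.6, 158.5]
tcp_rot: [-180.0, -0.0, 151.1]
ft_force: [0.0, 0.0, -4.2]
finger_gap: 16.8
grip_force: 60.4
```

{"name": "servo_tool", "arguments": {"plan": [[[0.0015, 0.0004, -0.0002, 0, 0.005], [0.0015, 0.0004, 0, 0, 0.005], [0, 0, 0, 0, 0.005]]]}}

```text
time: 15.2
tool_pos: [539.1, 115.4, 158.6]
tcp_rot: [180.0, 0.0, 151.1]
ft_force: [-0.1, 0.7, -3.8]
finger_gap: 16.6
grip_force: 60.4
```

{"name": "servo_tool", "arguments": {"plan": [[[0.0015, 0.0004, 0, 0, 0.005], [0.001, 0.0003, -0.0005, 0, 0.005], [0, 0, -0.0005, 0, 0.005], [0, 0, 0, 0, 0.005], [0, 0, 0, 0, 0.005]]]}}

```text
time: 15.7
tool_pos: [541.3, 116.0, 157.5]
tcp_rot: [-180.0, -0.0, 151.1]
ft_force: [0.3, -0.8, -4.4]
finger_gap: 16.5
grip_force: 60.4
```

{"name": "servo_tool", "arguments": {"plan": [[[0, 0, -0.0007, 0, 0.005], [0, 0, -0.0007, 0, 0.005], [0, 0, 0, 0, 0.005], [0, 0, 0, 0, 0.005]]]}}

```text
time: 16.1
tool_pos: [541.4, 116.0, 156.1]
tcp_rot: [-180.0, -0.0, 151.1]
ft_force: [-0.9, -0.2, -3.6]
finger_gap: 17.0
grip_force: 60.4
```

The plate is dropping over the pin without contact. Lowering on to the bed.

{"name": "servo_tool", "arguments": {"plan": [[[0, 0, -0.001, 0, 0.005], [0, 0, -0.001, 0, 0.005], [0, 0, -0.001, 0, 0.005], [0, 0, 0, 0, 0.005], [0, 0, 0, 0, 0.005]]]}}

```text
time: 16.6
tool_pos: [541.3, 116.0, 153.1]
tcp_rot: [-180.0, -0.0, 151.1]
ft_force: [0.2, -0.1, -3.7]
finger_gap: 16.7
grip_force: 60.4
```

{"name": "servo_tool", "arguments": {"plan": [[[0, 0, -0.001, 0, 0.005], [0, 0, -0.001, 0, 0.005], [0, 0, -0.0007, 0, 0.005], [0, 0, 0, 0, 0.005], [0, 0, 0, 0, 0.005]]]}}

```text
time: 17.1
tool_pos: [541.4, 116.1, 150.5]
tcp_rot: [180.0, 0.0, 151.1]
ft_force: [-0.4, 0.1, -3.3]
finger_gap: 16.7
grip_force: 60.3
```

Now pressing gently.

{"name": "servo_tool", "arguments": {"plan": [[[0, 0, -0.0005, 0, 0.005], [0, 0, -0.0005, 0, 0.005], [0, 0, -0.0005, 0, 0.005], [0, 0, 0, 0, 0.005], [0, 0, 0, 0, 0.005]]]}}

```text
time: 17.6
tool_pos: [541.4, 116.1, 149.8]
tcp_rot: [180.0, 0.0, 151.1]
ft_force: [-6.4, -0.6, 5.9]
finger_gap: 16.7
grip_force: 61.7
```

{"name": "servo_tool", "arguments": {"plan": [[[0, 0, -0.0005, 0, 0.005], [0, 0, -0.0005, 0, 0.005], [0, 0, -0.0005, 0, 0.005], [0, 0, 0, 0, 0.005], [0, 0, 0, 0, 0.005]]]}}

```text
time: 18.1
tool_pos: [541.4, 116.0, 148.6]
tcp_rot: [180.0, 0.0, 151.1]
ft_force: [-7.2, -0.2, 8.0]
finger_gap: 16.8
grip_force: 62.0
```

{"name": "servo_tool", "arguments": {"plan": [[[-0.0005, 0, -0.0007, 0, 0.005], [0, 0, -0.0007, 0, 0.005], [0, 0, -0.0006, 0, 0.005], [0, 0, 0, 0, 0.005], [0, 0, 0, 0, 0.005]]]}}

```text
time: 18.6
tool_pos: [541.4, 116.0, 147.1]
tcp_rot: [180.0, 0.1, 151.1]
ft_force: [-7.1, -2.4, 10.9]
finger_gap: 16.7
grip_force: 62.2
```

{"name": "servo_tool", "arguments": {"plan": [[[0, 0, -0.0005, 0, 0.005], [0, 0, -0.0005, 0, 0.005], [0, 0, -0.0005, 0, 0.005], [0, 0, 0, 0, 0.005], [0, 0, 0, 0, 0.005]]]}}

```text
time: 19.1
tool_pos: [541.4, 116.1, 145.9]
tcp_rot: [180.0, 0.1, 151.1]
ft_force: [-7.7, -2.1, 12.8]
finger_gap: 16.7
grip_force: 62.4
```

{"name": "servo_tool", "arguments": {"plan": [[[0, 0, -0.0005, 0, 0.005], [0, 0, -0.0005, 0, 0.005], [0, 0, 0, 0, 0.005], [0, 0, 0, 0, 0.005]]]}}

```text
time: 19.5
tool_pos: [541.4, 116.1, 145.3]
tcp_rot: [180.0, 0.1, 151.1]
ft_force: [-9.2, -2.0, 16.0]
finger_gap: 17.0
grip_force: 63.2
```

{"name": "servo_tool", "arguments": {"plan": [[[0, 0, -0.0005, 0, 0.005], [0, 0, 0, 0, 0.005], [0, 0, 0, 0, 0.005]]]}}

```text
time: 19.8
tool_pos: [541.4, 116.1, 145.3]
tcp_rot: [180.0, 0.1, 151.1]
ft_force: [-12.2, -2.2, 21.0]
finger_gap: 16.7
grip_force: 63.8
```

The bed is on its stop: the tool no longer descends and the force has risen to 21 N. I'll check that it holds still and hand in.

{"name": "servo_tool", "arguments": {"plan": [[[0, 0, 0, 0, 0.005], [0, 0, 0, 0, 0.005], [0, 0, 0, 0, 0.005], [0, 0, 0, 0, 0.005], [0, 0, 0, 0, 0.005]]]}}

```text
time: 20.3
tool_pos: [541.4, 116.1, 145.3]
tcp_rot: [180.0, 0.1, 151.1]
ft_force: [-12.6, -2.4, 20.2]
finger_gap: 16.5
grip_force: 63.8
```

Run:
```python
from h import *
q=sense(); print(q['tool_pos'],q['ft_force'],q['grip_force'])
print(r.hand_in())
```

```text
[541.41976477 116.06403553 145.27751395] [-12.58655262  -2.41184513  20.22527286] 63.8368946313858
the job is handed in; nothing more can be done
None
```

I handed the job in at 20.3 s (no verdict was returned): the dial pointer is on the tab, and the gripped plate is over the pin, held down with about 20 N on what the forces show is the bed's stop.

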